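# Push a sanding block home into its packed rack

## Task

Put the loose sanding block away in the rack, nose first, into the middle of the packed row with two blocks on either side: work its nose gently into the seam, feel which half of the row gives way (the end block of the other half is screwed down, and that half should stay put), and push it fully home until its nose meets the back stop. Do not force it or ram the stop (keep well under 30 N), do not topple or lift any block of the row, leave the row closed up and upright, and leave the tape roll, carton and marker where they are.

Things in the scene. Friction and masses are not known exactly. Their poses are not given: they have to be found in the camera images.
- spare_mid (a point): The loose bare sanding block of waxed pale wood, 120 long (x), 28 wide (y), 70 high, about 0.2 kg. From above: -x end (heel) a half circle of radius 14, flanks parallel from x = -46 to +18, then tapering to a slim nose, radius 5, at the +x end. Stands on the bench. Point: its centre, 35 above its underside. Grip it from above across the flanks near the heel.
- spare_nose (a point): The tip of the loose block's nose, 60 mm ahead of its centre, half-way up. Wedged between neighbours, the block leaves no room for fingers beside it: the last 40 mm or so are pushed on its heel.
- rack: Plywood rack screwed to the bench, open at front (-x) and top; x points to its back, y left. Origin: at bench height, below the row's middle seam as it starts. Floor 6 thick, x -112 to +72, y +-138 (an apron lies before the row). Back stop: face x = +60.5, 62 high; a block is home with its centre at rack x = 0, height 41.
- row1_mid (a point): No. 1 from the right (-y) of the four packed blocks, same as the loose one, nose at the back stop, heel to the front. Point: its centre; x heel to nose. Starts at rack y about -42. A dark steel end block 96 x 32 x 58 closes each end of the row. The two look alike: one, left or right as it happens, is screwed down; the other only stands there and slides aside under about 3 to 6 N. Which is not reported: it must be felt.
- row2_mid (a point): No. 2 from the right (-y) of the four packed blocks, same as the loose one, nose at the back stop, heel to the front. Point: its centre; x heel to nose. Starts at rack y about -14. The half of the row on the screwed-down side cannot give way; the other half moves one block width (28), so the new block drifts 14 sideways from the seam as it goes in.
- row3_mid (a point): No. 3 from the right (-y) of the four packed blocks, same as the loose one, nose at the back stop, heel to the front. Point: its centre; x heel to nose. Starts at rack y about 14.
- row4_mid (a point): No. 4 from the right (-y) of the four packed blocks, same as the loose one, nose at the back stop, heel to the front. Point: its centre; x heel to nose. Starts at rack y about 42.
- tape_roll: Bystander: roll of masking tape, 101 across, 24 high; origin under its centre.
- carton: Bystander: small white carton 42 x 42 x 67; origin under its centre.
- marker: Bystander: black marker pen 128 long, 18 thick, lying; origin under its centre.

How it is judged:
On the way:
1. the loose block's nose has entered the middle seam and parted the row (x of spare_mid in the frame of rack between -0.11 and -0.02 m and y of spare_mid in the frame of rack between -0.03 and 0.03 m and horizontal distance between row2_mid and row3_mid above 0.038 m), for 0.1 s.
At the end, for the whole second after the job is handed in: The loose block stands upright on the rack floor, nose to the back within 4 mm of home, parallel within 0.06 rad, in mid-row; all five upright (0.06 rad), side by side (28 +-5 mm apart), the four within 5 mm of home; the two blocks of one half within 6 mm of where they started (x of spare_nose in the frame of rack above 0.055 m and x of spare_mid in the frame of rack between -0.004 and 0.004 m and z of spare_mid in the frame of rack between 0.037 and 0.045 m and angle between the x axis of spare_mid and the x axis of rack, either way round below 0.06 rad and y of row2_mid in the frame of row1_mid between 0.023 and 0.033 m and y of spare_mid in the frame of row2_mid between 0.023 and 0.033 m and y of row3_mid in the frame of spare_mid between 0.023 and 0.033 m and y of row4_mid in the frame of row3_mid between 0.023 and 0.033 m and angle between each of row1_mid, row2_mid, row3_mid, row4_mid, spare_mid's own z axis and vertical below 0.06 rad and linear speed of each of row1, row2, row3, row4, spare below 0.01 m/s and x of row1_mid in the frame of rack between -0.005 and 0.005 m and x of row2_mid in the frame of rack between -0.005 and 0.005 m and x of row3_mid in the frame of rack between -0.005 and 0.005 m and x of row4_mid in the frame of rack between -0.005 and 0.005 m and (distance of each of row1_mid, row2_mid from where it was at the start of the episode below 0.006 m or distance of each of row3_mid, row4_mid from where it was at the start of the episode below 0.006 m)); the robot touches nothing.
It fails at once if a block of the row topples (leans more than 0.4 rad) (angle between any of row1_mid, row2_mid, row3_mid, row4_mid's own z axis and vertical above 0.4 rad).
It fails at once if a block of the row is lifted more than 20 mm (z of any of row1_mid, row2_mid, row3_mid, row4_mid in the frame of rack above 0.061 m).
It fails at once if the loose block is forced: it presses on the rack or on a neighbour with more than 30 N (contact force between spare and rack above 30 N or contact force between spare and row1 above 30 N or contact force between spare and row2 above 30 N or contact force between spare and row3 above 30 N or contact force between spare and row4 above 30 N).
It fails at once if the tape roll, carton or marker is moved more than 30 mm (distance of any of tape_roll, carton, marker from where it was at the start of the episode above 0.03 m).
It also fails if it takes over 70 s, if anything falls off the work surface, if the arm or the gripper's body presses on something with over 40 N, if the wrist force passes 120 N, or if a joint passes its speed limit or range.

## Robot

A 6-joint arm with a two-finger parallel gripper is mounted at the origin on the work surface; the furniture and walls round the work are solid. World frame = base frame: x ahead of the robot, y to its left, z up, the work surface at z = 0. Lengths are in m, angles in rad, forces in N, time in s.
With the tool pointing down it reaches from about 0.325 to 0.9 m from the base axis. Payload 6.1 kg.
Tool frame: the origin (TCP) lies on the centre line of the jaws, within the pads' length; the fingertips stand 11 mm ahead of it and the grasp point (between the pads) lies 8 mm behind it; y points along the fingers, z is the direction in which the jaws open and shut, and the axes are right-handed (so a half turn about y gives the same grasp; the last joint's range is limited). The gripper opens to 85 mm and grips with 20 to 120 N. Pads are 22 mm wide; open, the fingers measure 114 mm over their backs; the gripper's body (76 mm by 85 mm) begins 54 mm behind the grasp point. The pads swing forward as they close: fully open they stand 13 mm farther back than shut.
Start: joints at [-0.126, 0.22, 1.526, -0, 1.395, -0.126], TCP at [0.625, -0, 0.21] pointing down, gripper open.
Joint ranges: [-2.98, 2.98], [-0.91, 2.08], [0.09, 2.57], [-1.24, 4.39], [0.2, 2.65], [-2.68, 2.68]. Speed limits (rad/s): [2.57, 2.57, 3.01, 3.14, 3.14, 3.14].

## Interface

Orientations are given as [roll, pitch, yaw] about the fixed x, y, z axes, in that order (R = Rz(yaw) Ry(pitch) Rx(roll)).
In Python, from plant import manip, optics gives the robot as it stands.
- The arm moves only by the tool jog_arm, never from a script. Its argument "series" is a list that holds one entry, the list of rows, each a list of 7 numbers: the shift along the tool's x, y, z in m, then the turn, a rotation vector about the tool's x, y, z in rad, then the finger opening in m, from 0 to 0.0854. A call has 1 to 8 rows; each row shifts and turns the pose as measured when the row begins, along the tool's axes as they then stand; what a row does not reach is not made up. A row lasts 1/8 s, in which the tool goes at most 62.5 mm and 10.7 degrees, less where a joint would pass 70% of its speed; a pose out of reach is approached as far as the arm can. A call is refused whole if a number of a shift passes 0.0625 or a number of a turn 0.188, either way. A call with a gripper value outside its range is refused whole. The fingers move at their own pace and stop on an object; the grip force is fixed at half the most. Time passes only in rows, so rows that do not move let the fingers close. It gives the time, the measured TCP pose, the force and the opening at its end, in the units of the state.
- manip.read_state(): the state, without advancing time (a new reading comes with each control period).
- optics.get_image(name): name is "scene" or "side" or "wrist"; returns a dict with "image" (400x640x3 uint8, red, green, blue), "z_map" (400x640 float32, m along the optical axis (not along the pixel's ray), 0 where there is no reading), "fx", "fy", "cx", "cy" (pixels), "R" (3x3) and "t" (3): a world point X has camera coordinates R X + t; the wrist camera has in their place "mount" (4x4, takes a point from camera to tool coordinates, whose origin is the TCP and whose axes are the tool frame's). Camera axes: x right, y down, z forward; pixel columns grow to the right and rows downward; lengths in m; the calibration is good to about 2 mm. A picture is of the moment at which its call begins: read the wrist's pose just before it.
- manip.finish_job(): hands the job in, once; it reports no verdict.
The state is a dict: "clock": time; "joint_pos": joint angles; "qvel": joint speeds; "joint_efforts": joint torques, N m; "tool_pos": TCP position; "eef_rot": TCP orientation; "wrist_force": force on the tool from outside, world axes, zero at the start; "ft_torque": the same for the moment, N m; "grip_width": finger opening in m.
Only numpy, scipy, OpenCV 4.12 (cv2) and the standard library are available. Lean on these libraries where they do the work, as an engineer would, in place of code of your own. Each camera call takes 0.05 s, during which the arm holds its last target. There are 200 camera calls.

## Working session

There is one attempt and no reset: what is moved stays moved. The work goes in short steps, Python scripts to look and compute and a tool call to move; the robot and the scene stay as the last step left them, time stands still between calls to the robot, and variables do not carry over. Pictures are saved under pics/ and viewed, about 8 in all and at most 12, crops included, and the job is handed in when it is done.

Besides the shell and the picture viewer there is one more tool, called after "Emit:" by a JSON object that holds its "fn" and its "kwargs". jog_arm: Moves the arm, as the interface text tells. Its arguments: {"type":"object","properties":{"series":{"type":"array"}},"required":["series"]}

```bash
mkdir -p pics; ls
python3 - <<'E'
from plant import manip, optics
import cv2
print(manip.read_state())
for n in ("scene","side"):
    d=optics.get_image(n); cv2.imwrite(f"pics/{n}0.png",d["image"][:,:,::-1])
    print(n,d["fx"],d["cx"],d["cy"],d["R"],d["t"])
E
```

```text
pics
{'clock': 0.0, 'joint_pos': array([-1.26110461e-01,  2.21216282e-01,  1.52759560e+00,  1.42120444e-05,
        1.39472969e+00, -1.26090060e-01]), 'qvel': array([ 0.00037461,  0.00089306,  0.00036533, -0.00112706, -0.0011507 ,
       -0.00113237]), 'joint_efforts': array([-5.06932320e-04, -4.96913910e+01, -3.89390445e+01, -4.46828235e-04,
        1.12446505e-02,  2.49123751e-06]), 'tool_pos': array([6.24352533e-01, 7.67383134e-05, 2.08513610e-01]), 'eef_rot': array([-1.57272802e+00,  2.58965084e-04, -1.57081948e+00]), 'wrist_force': array([0.90856673, 0.36498904, 0.13819432]), 'ft_torque': array([-5.95775637e-05, -2.25848715e-03,  2.43139966e-02]), 'grip_width': 0.08569435319337446}
scene 519.9435933629823 320.2800363339183 198.75787882004573 [[ 0.75209444 -0.65902197  0.00663257]
 [-0.39283319 -0.45634753 -0.79839152]
 [ 0.52918431  0.59786033 -0.60210215]] [-0.3782476   0.27903436  1.00172816]
side 383.0058049897926 324.9202382276439 196.8469630878976 [[-0.80991056 -0.5865506   0.00181182]
 [-0.37707694  0.51829778 -0.76758087]
 [ 0.44928596 -0.62235505 -0.64094955]] [0.49865036 0.21816559 0.70709755]
```

View pics/scene0.png

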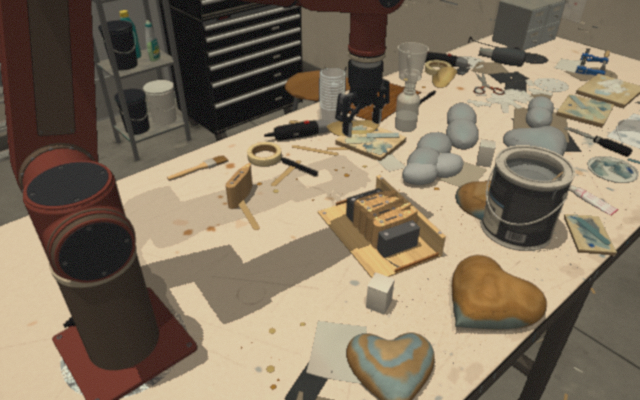

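View pics/side0.png

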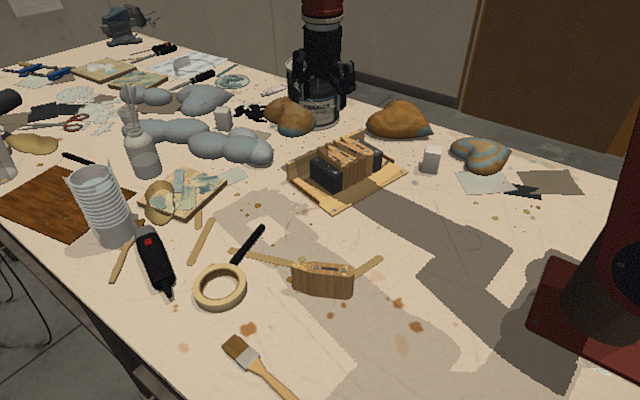

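```bash
cat > h.py <<'E'
import numpy as np, cv2
from plant import manip, optics
from scipy.spatial.transform import Rotation as Ro
def cloud(n):
    if n=="wrist":
        s=manip.read_state()
    d=optics.get_image(n); z=d["z_map"]; v,u=np.mgrid[:400,:640]
    P=np.stack([(u-d["cx"])/d["fx"]*z,(v-d["cy"])/d["fy"]*z,z],-1)
    if n=="wrist":
        M=d["mount"]; P=P@M[:3,:3].T+M[:3,3]
        W=P@Ro.from_euler("xyz",s["eef_rot"]).as_matrix().T+s["tool_pos"]
    else: W=(P-d["t"])@d["R"]
    W[z==0]=np.nan
    return W,d["image"]
def top(names,lo,hi,zmax,res):
    nx,ny=int((hi[0]-lo[0])/res),int((hi[1]-lo[1])/res)
    H=np.full((nx,ny),-1.);I=np.zeros((nx,ny,3),np.uint8)
    for n in names:
        W,im=cloud(n); W=W.reshape(-1,3); c=im.reshape(-1,3)
        i=np.floor((W[:,0]-lo[0])/res); j=np.floor((W[:,1]-lo[1])/res)
        k=np.where((i>=0)&(i<nx)&(j>=0)&(j<ny)&(W[:,2]<zmax))[0]
        k=k[np.argsort(W[k,2])]
        i=i[k].astype(int);j=j[k].astype(int); up=W[k,2]>=H[i,j]
        H[i[up],j[up]]=W[k,2][up]; I[i[up],j[up]]=c[k][up]
    return H,I   # row=x, col=y
E
python3 - <<'E'
from h import *
lo,hi=(0.25,-0.4),(0.85,0.4)
out=[]
H,I=top(("side","scene"),lo,hi,.12,.002)
C=cv2.applyColorMap((np.clip(H,0,.1)*2550).astype(np.uint8),cv2.COLORMAP_JET); C[H<0]=0
# up=+x, left=+y
f=lambda a: cv2.resize(a[::-1,::-1],None,fx=2,fy=2,interpolation=0)
o=f(C)
o2=f(I[:,:,::-1])
cv2.imwrite("pics/top1.png",cv2.addWeighted(o,.5,o2,.5,0))
# clusters
m=((H>.012)&(H<.12)).astype(np.uint8)
m=cv2.morphologyEx(m,cv2.MORPH_CLOSE,np.ones((3,3)))
n,l,st,ce=cv2.connectedComponentsWithStats(m)
for k in range(1,n):
    if st[k,4]>60: 
        r=cv2.minAreaRect(np.argwhere(l==k).astype(np.float32))
        print(k,st[k,4],"c",np.round(np.array(r[0])*.002+lo,3),"s",np.round(np.array(r[1])*.002,3),r[2],"h",np.percentile(H[l==k],95).round(3))
E
```

```text
1 3234 c [ 0.354 -0.342] s [0.156 0.116] 0.0 h 0.058
2 953 c [0.44  0.251] s [0.123 0.038] 30.963754653930664 h 0.071
3 563 c [ 0.442 -0.251] s [0.048 0.05 ] 20.556045532226562 h 0.068
4 3090 c [ 0.594 -0.349] s [0.196 0.102] -0.0 h 0.082
5 6037 c [ 0.629 -0.097] s [0.284 0.142] 75.69972229003906 h 0.076
7 1443 c [0.603 0.291] s [0.106 0.216] 1.3639274835586548 h 0.025
8 66 c [0.614 0.046] s [0.01  0.039] 74.74488067626953 h 0.016
13 2581 c [0.822 0.29 ] s [0.132 0.318] 28.580493927001953 h 0.041
16 1224 c [ 0.82 -0.26] s [0.252 0.056] 90.0 h 0.118
17 768 c [ 0.824 -0.009] s [0.086 0.048] 90.0 h 0.053
```

View pics/top1.png

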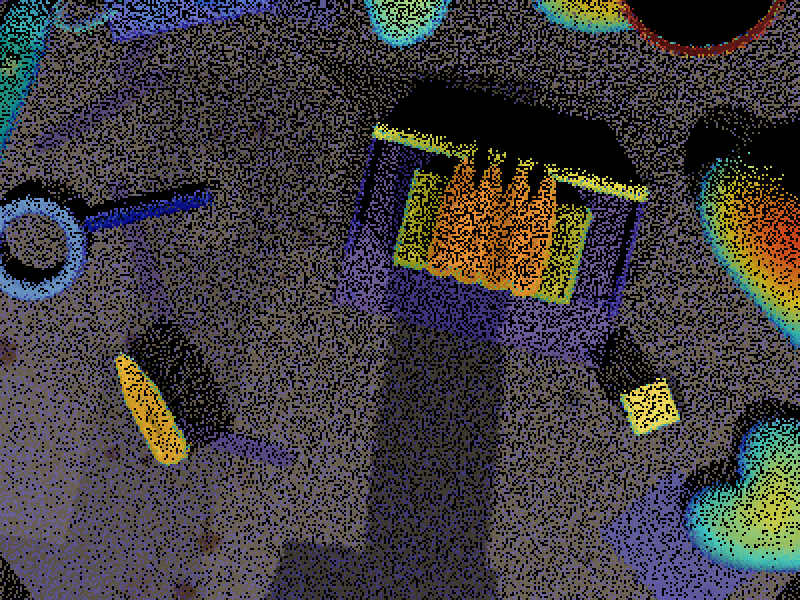

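```bash
cat >> h.py <<'E'
def outline(c=0):
    a=np.linspace(np.pi/2,3*np.pi/2,15); heel=np.c_[-46+14*np.cos(a),14*np.sin(a)]
    # taper: tangent-ish line from (18,+-14) to nose circle r5 at x=55
    b=np.linspace(-np.pi/2+.24,np.pi/2-.24,9); nose=np.c_[55+5*np.cos(b),5*np.sin(b)]
    return np.vstack([heel,[[18,-14]],nose,[[18,14]]])/1000+[0,c]
def fit(pts,offs,x0,z=None):
    """pts Nx2 top-face points; pose (x,y,yaw) of union of outlines at lateral offs maximising signed overlap"""
    from scipy.optimize import minimize
    polys=[outline(o) for o in offs]
    res=.001; lo=np.array([-.2,-.2]); 
    m=np.zeros((400,400),np.uint8)
    for p in polys: cv2.fillPoly(m,[np.round((p-lo)/res*16)[:,::-1].astype(np.int32)],1,shift=4)
    # signed distance (inside negative)
    sd=cv2.distanceTransform(1-m,cv2.DIST_L2,5)-cv2.distanceTransform(m,cv2.DIST_L2,5)
    # grid occupancy of pts to weight uniformly
    q=np.unique(np.round(pts/.002),axis=0)*.002
    hull_tree=__import__("scipy.spatial",fromlist=["x"]).cKDTree(q)
    cells=np.argwhere(m[::2,::2]>0)*.002+lo
    def f(p):
        c,s=np.cos(p[2]),np.sin(p[2]); R=np.array([[c,-s],[s,c]])
        l=(q-p[:2])@R
        ij=((l-lo)/res).astype(np.float32)
        d=cv2.remap(sd.astype(np.float32),ij[:,1:2].copy(),ij[:,:1].copy(),1,borderMode=cv2.BORDER_REPLICATE).ravel()
        e1=np.minimum(np.maximum(d,0),8).mean()
        e2=np.minimum(hull_tree.query(cells@R.T+p[:2])[0]*1000,8).mean()
        return e1+e2
    best=min((minimize(f,np.array(x0)+[0,0,k],method="Nelder-Mead",options=dict(initial_simplex=np.array(x0)+[0,0,k]+np.array([[0,0,0],[.008,0,0],[0,.008,0],[0,0,.05]]))) for k in(-.04,0,.04)),key=lambda r:r.fun)
    return best.x,best.fun
def near(W,c,r,z0,z1):
    W=W.reshape(-1,3); k=(np.hypot(W[:,0]-c[0],W[:,1]-c[1])<r)&(W[:,2]>z0)&(W[:,2]<z1); return W[k]
E
python3 - <<'E'
from h import *
for n in("scene","side","wrist"):
    W,im=cloud(n); cv2.imwrite(f"pics/{n}1.png",im[:,:,::-1])
    p=near(W,(.44,.251),.08,.05,.1)
    if len(p)>50:
        zt=np.percentile(p[:,2],90); t=p[p[:,2]>zt-.005][:,:2]; print(n,"spare",zt,len(t),fit(t,[0],(.44,.251,.5)))
    p=near(W,(.628,-.095),.085,.05,.1)
    if len(p)>50:
        zt=np.percentile(p[:,2],90); t=p[p[:,2]>zt-.006][:,:2]; print(n,"row",zt,len(t),fit(t,[-.042,-.014,.014,.042],(.628,-.095,-.23)))
print(manip.read_state()["tool_pos"]); d=optics.get_image("wrist"); print(d["mount"],d["fx"])
E
```

```text
scene spare 0.06997263098479994 266 (array([0.44256938, 0.2492254 , 0.50560505]), np.float64(1.6548906181673326))
scene row 0.0763495380152012 1389 (array([ 0.62396811, -0.09646464, -0.23066174]), np.float64(1.4537706993724324))
side spare 0.07023501741366053 746 (array([0.44070492, 0.2531785 , 0.48980792]), np.float64(0.9683755830416637))
side row 0.07590625560725406 1043 (array([ 0.62245604, -0.09244962, -0.2473429 ]), np.float64(1.552818380960763))
wrist row 0.07645269862229188 7094 (array([ 0.62340837, -0.0949067 , -0.24339684]), np.float64(0.791383968026077))
[6.24854616e-01 5.15434183e-06 2.09332441e-01]
[[-9.69522043e-04  9.46456078e-01  3.22831151e-01 -8.24162742e-02]
 [-5.48293220e-04 -3.22831758e-01  9.46456209e-01 -1.63932316e-01]
 [ 9.99999380e-01  7.40604026e-04  8.31927956e-04 -3.95016212e-04]
 [ 0.00000000e+00  0.00000000e+00  0.00000000e+00  1.00000000e+00]] 277.13077949524524
```

View pics/wrist1.png

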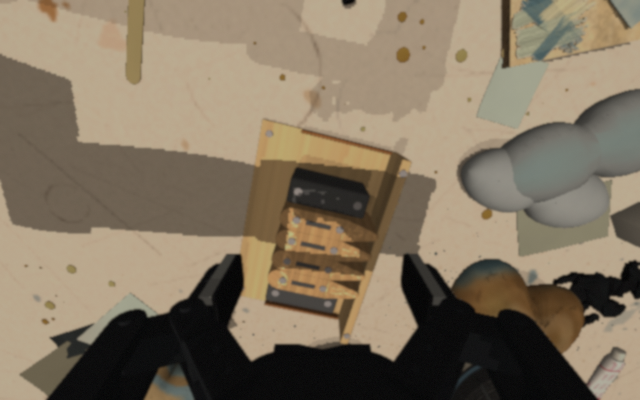

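Emit:
{"fn": "jog_arm", "kwargs": {"series": [[[-0.047,0,-0.043,0,0,0,0.085],[-0.047,0,-0.043,0,0,0,0.085],[-0.047,0,-0.043,0,0,0,0.085],[-0.047,0,-0.043,0,0,0,0.085],[-0.047,0,-0.043,0,0,0,0.085],[0,0,0,0,0.18,0,0.085],[0,0,0,0,0.18,0,0.085],[0,0,0,0,0.18,0,0.085]]]}}

```text
clock: 1.4
tool_pos: [0.4097, 0.2355, 0.2095]
eef_rot: [-1.57, 0.003, -2.126]
wrist_force: [0.6, -0.0, -0.6]
grip_width: 0.0849
```

Emit:
{"fn": "jog_arm", "kwargs": {"series": [[[0,0,0,0,0.18,0,0.06],[0,0,0,0,0.18,0,0.06],[0,0,0,0,0.176,0,0.06]]]}}

```text
clock: 1.78
tool_pos: [0.4096, 0.2359, 0.2101]
eef_rot: [-1.572, 0.004, -2.68]
wrist_force: [0.6, -0.4, 0.8]
grip_width: 0.06
```

```bash
cat >> h.py <<'E'
RK=np.array([.6234,-.0949,-.2415])
def st(goal=None,ga=None,gz=None):
    """print state; optional world goal (x,y), tool-z angle ga -> remaining tool shifts"""
    s=manip.read_state(); M=Ro.from_euler("xyz",s["eef_rot"]).as_matrix(); a=np.arctan2(M[1,2],M[0,2])
    c,sn=np.cos(RK[2]),np.sin(RK[2]); R=np.array([[c,-sn],[sn,c]])
    tp=s["tool_pos"]; print("t%.2f"%s["clock"],"tcp",tp.round(4),"a %.4f"%a,"tilt",M[2,[0,2]].round(4),"rack",((tp[:2]-RK[:2])@R).round(4),"F rack",(s["wrist_force"][:2]@R).round(1),s["wrist_force"][2].round(1),"w %.4f"%s["grip_width"],"j6 %.2f"%s["joint_pos"][5])
    if goal is not None:
        g=np.array([*goal,tp[2] if gz is None else gz])-tp; print("shift tool",(M.T@g).round(4),"turn y",round(-((ga-a+np.pi)%(2*np.pi)-np.pi),4))
    return s
def rk2w(x,y):
    c,s=np.cos(RK[2]),np.sin(RK[2]); return RK[0]+c*x-s*y,RK[1]+s*x+c*y
E
python3 - <<'E'
from h import *
W,im=cloud("wrist"); 
for n,W in(("wrist",W),):
    p=near(W,(.44,.251),.08,.05,.1); print(len(p))
    zt=np.percentile(p[:,2],90); t=p[p[:,2]>zt-.005][:,:2]; r=fit(t,[0],(.441,.252,.495)); print(zt,r)
r=r[0]; st((r[0]-.035*np.cos(r[2]),r[1]-.035*np.sin(r[2])),r[2]-np.pi/2,.046)
E
```

```text
2321
0.07079531719630083 (array([0.44070583, 0.25117693, 0.48993544]), np.float64(0.7777809665783817))
t1.82 tcp [0.4096 0.2359 0.2101] a -1.1160 tilt [-0.0045 -0.0012] rack [-0.2867  0.2701] F rack [0.5 0. ] 0.7 w 0.0601 j6 1.47
shift tool [0.0011 0.1641 0.0013] turn y -0.0352
```

Emit:
{"fn": "jog_arm", "kwargs": {"series": [[[0.001,0.055,0.001,0,-0.035,0,0.06],[0,0.055,0,0,0,0,0.06],[0,0.05,0,0,0,0,0.06],[0,0.012,0,0,0,0,0.06],[0,0,0,0,0,0,0.06]]]}}

```text
clock: 2.45
tool_pos: [0.4136, 0.2364, 0.0379]
eef_rot: [-1.57, 0.013, -2.639]
wrist_force: [0.6, -0.4, 0.8]
grip_width: 0.06
```

Run:
```python
from h import *
st((.4098,.2347),.49-np.pi/2,.036)
```

```text
t2.45 tcp [0.4136 0.2364 0.0379] a -1.0679 tilt [-0.0128  0.0004] rack [-0.283   0.2715] F rack [ 0.7 -0.3] 0.8 w 0.0600 j6 1.42
shift tool [ 0.0041  0.0018 -0.0003] turn y 0.0129
```

Emit:
{"fn": "jog_arm", "kwargs": {"series": [[[0.004,0.002,0,0,0.013,-0.013,0.06],[0,0,0,0,0,0,0.06],[0,0,0,0,0,0,0.02],[0,0,0,0,0,0,0.02],[0,0,0,0,0,0,0.02],[0,0,0,0,0,0,0.02]]]}}

```text
clock: 3.2
tool_pos: [0.4144, 0.2361, 0.0418]
eef_rot: [-1.569, 0.009, -2.651]
wrist_force: [0.4, 0.3, -0.6]
grip_width: 0.0256
```

Run:
```python
from h import *
st((.4098,.2347),.49-np.pi/2,.036)
```

```text
t3.20 tcp [0.4144 0.2361 0.0418] a -1.0804 tilt [-0.0089  0.0016] rack [-0.2822  0.2714] F rack [0.3 0.4] -0.6 w 0.0256 j6 1.43
shift tool [ 0.0047  0.0058 -0.0009] turn y 0.0004
```

Emit:
{"fn": "jog_arm", "kwargs": {"series": [[[0,0,0,0,0,0,0.02],[0,-0.03,0,0,0,-0.009,0.02],[0,-0.04,0,0,0,0,0.02],[0,-0.04,0,0,0,0,0.02],[0,0,0,0,0,0,0.02]]]}}

```text
clock: 3.82
tool_pos: [0.4119, 0.2353, 0.1523]
eef_rot: [-1.57, -0.006, -2.651]
wrist_force: [-0.2, -0.3, -3.1]
grip_width: 0.0257
```

Run:
```python
from h import *
s=st()
W,im=cloud("wrist"); cv2.imwrite("pics/grip.png",im[:,:,::-1])
M=Ro.from_euler("xyz",s["eef_rot"]).as_matrix()
W2=(W-s["tool_pos"])@M
# points in tool frame ahead (-x), block
k=(abs(W2[...,2])<.03)&(W2[...,0]>-.12)&(W2[...,0]<.06)&(W2[...,1]>-.045)&(W2[...,1]<.06)
q=W2[k]; print(len(q)); 
for x in np.arange(-.12,.04,.01):
    r=q[(q[:,0]>x)&(q[:,0]<x+.01)]
    if len(r)>5: 
        t=r[r[:,1]<np.percentile(r[:,1],10)+.004]; print(x.round(2),len(r),"top y",np.percentile(r[:,1],10).round(4),"z",t[:,2].min().round(4),t[:,2].max().round(4))
print(q[:,0].min())
```

```text
t3.83 tcp [0.4119 0.2353 0.1523] a -1.0804 tilt [0.0063 0.0008] rack [-0.2843  0.2701] F rack [-0.1 -0.3] -3.1 w 0.0257 j6 1.43
10362
-0.09 498 top y -0.0277 z -0.006 0.0063
-0.08 702 top y -0.0277 z -0.0086 0.0089
-0.07 845 top y -0.028 z -0.0108 0.0115
-0.06 984 top y -0.0281 z -0.013 0.0137
-0.05 1049 top y -0.0284 z -0.0137 0.0141
-0.04 974 top y -0.0283 z -0.0136 0.0144
-0.03 916 top y -0.0285 z -0.0137 0.0142
-0.02 1192 top y -0.0386 z -0.019 0.0199
-0.01 1346 top y -0.0416 z -0.0261 0.027
-0.0 805 top y -0.0322 z -0.0126 0.0135
0.01 679 top y -0.0291 z -0.0128 0.0135
0.02 367 top y -0.0289 z -0.011 0.0138
-0.09027633095812237
```

View pics/grip.png

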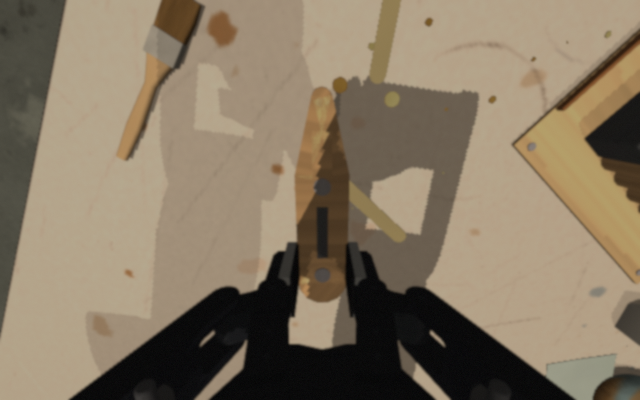

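Emit:
{"fn": "jog_arm", "kwargs": {"series": [[[0.0205,0,0.054,0,0,0.006,0.02],[0.0205,0,0.054,0,0,0,0.02],[0.0205,0,0.054,0,0,0,0.02],[0.0205,0,0.054,0,0,0,0.02],[0.0205,0,0.054,0,0,0,0.02],[0,0,0,0,0.183,0,0.02],[0,0,0,0,0.183,0,0.02],[0,0,0,0,0.183,0,0.02]]]}}

```text
clock: 4.88
tool_pos: [0.4376, -0.0594, 0.1339]
eef_rot: [-1.571, -0.028, 3.077]
wrist_force: [0.4, -0.3, -1.9]
grip_width: 0.0257
```

Emit:
{"fn": "jog_arm", "kwargs": {"series": [[[0,0,0,0,0.183,0,0.02],[0,0,0,0,0,0,0.02]]]}}

```text
clock: 5.12
tool_pos: [0.4344, -0.0587, 0.1294]
eef_rot: [-1.566, -0.035, 2.891]
wrist_force: [-0.2, 0.1, -2.7]
grip_width: 0.0257
```

Run:
```python
from h import *
W,im=cloud("wrist")
p=near(W,(.628,-.095),.085,.068,.1); zt=np.percentile(p[:,2],50); t=p[(p[:,2]>zt-.005)&(p[:,2]<zt+.005)][:,:2]
print(zt,len(t),fit(t,[-.042,-.014,.014,.042],(.6234,-.0949,-.2415)))
st(rk2w(-.18,0),RK[2]-np.pi/2,.049)
cv2.imwrite("pics/pre.png",im[:,:,::-1])
```

```text
0.0755886935640158 3565 (array([ 0.58497982, -0.08229128, -0.0240689 ]), np.float64(6.472524759817524))
t5.17 tcp [ 0.4343 -0.0586  0.1294] a -1.8190 tilt [0.0357 0.0043] rack [-0.1923 -0.01  ] F rack [-0.8  0.8] -2.1 w 0.0260 j6 1.51
shift tool [-0.0151  0.0798 -0.0104] turn y -0.0067
```

View pics/pre.png

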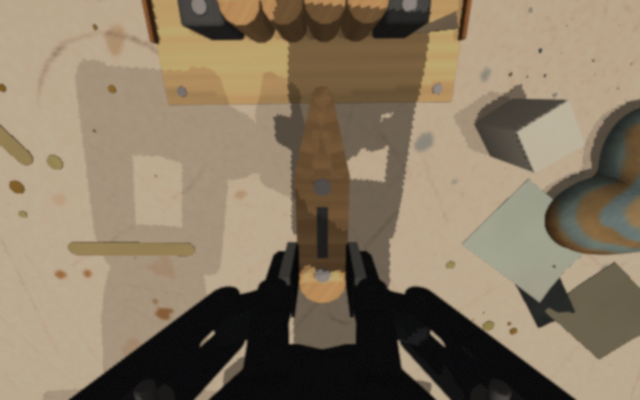

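Emit:
{"fn": "jog_arm", "kwargs": {"series": [[[-0.015,0.02,-0.01,-0.004,-0.007,0.036,0.02],[0,0.02,0,0,0,0,0.02],[0,0.015,0,0,0,0,0.02]]]}}

```text
clock: 5.55
tool_pos: [0.4508, -0.0521, 0.0714]
eef_rot: [-1.571, 0.001, 2.912]
wrist_force: [0.4, -0.3, -2.2]
grip_width: 0.026
```

Run:
```python
from h import *
W,im=cloud("wrist")
s=st(rk2w(-.18,0),RK[2]-np.pi/2,.049)
# heel front profile in rack frame
c,sn=np.cos(RK[2]),np.sin(RK[2]); R=np.array([[c,-sn],[sn,c]])
L=(W[...,:2]-RK[:2])@R; z=W[...,2]
k=(z>.071)&(z<.08)&(abs(L[...,1])<.075)&(L[...,0]>-.075)&(L[...,0]<-.03)
L=L[k]; print(len(L))
for y in np.arange(-.066,.066,.004):
    r=L[(L[:,1]>=y)&(L[:,1]<y+.004)]
    if len(r)>3: print(round(y+.002,3),np.percentile(r[:,0],3).round(4),end="; ")
```

```text
t5.60 tcp [ 0.4494 -0.0518  0.0695] a -1.8011 tilt [ 0.0018 -0.0001] rack [-0.1793  0.0002] F rack [-2.3 -0.4] -3.4 w 0.0261 j6 1.51
shift tool [0.0007 0.0205 0.0002] turn y 0.0112
6169
-0.056 -0.0511; -0.052 -0.0563; -0.048 -0.058; -0.044 -0.0595; -0.04 -0.0594; -0.036 -0.0586; -0.032 -0.0564; -0.028 -0.0521; -0.024 -0.0564; -0.02 -0.0585; -0.016 -0.0597; -0.012 -0.0597; -0.008 -0.0587; -0.004 -0.0566; 0.0 -0.0524; 0.004 -0.0569; 0.008 -0.0588; 0.012 -0.0599; 0.016 -0.06; 0.02 -0.0589; 0.024 -0.0568; 0.028 -0.0523; 0.032 -0.0568; 0.036 -0.0591; 0.04 -0.06; 0.044 -0.06; 0.048 -0.059; 0.052 -0.0569; 0.056 -0.0526;
```

Emit:
{"fn": "jog_arm", "kwargs": {"series": [[[0,0.018,0,0,0.011,0.002,0.02],[0,0,0,0,0,0,0.02],[0,0,0,0,0,0,0.02]]]}}

```text
clock: 5.98
tool_pos: [0.4492, -0.0518, 0.0512]
eef_rot: [-1.571, -0.001, 2.904]
wrist_force: [0.2, -0.5, -1.5]
grip_width: 0.0258
```

Run:
```python
from h import *
s=st(rk2w(-.15,0),RK[2]-np.pi/2,.049)
```

```text
t5.97 tcp [ 0.4492 -0.0518  0.0512] a -1.8085 tilt [ 0.0009 -0.0002] rack [-0.1795  0.0002] F rack [ 0.3 -0.4] -1.5 w 0.0258 j6 1.52
shift tool [-0.0295  0.0022  0.0003] turn y 0.0038
```

Emit:
{"fn": "jog_arm", "kwargs": {"series": [[[-0.015,0.002,0,0,0.004,0,0.02],[-0.013,0,0,0,0,0,0.02],[-0.002,0,0,0,0,0,0.02],[-0.002,0,0,0,0,0,0.02],[-0.002,0,0,0,0,0,0.02],[-0.002,0,0,0,0,0,0.02]]]}}

```text
clock: 6.72
tool_pos: [0.484, -0.0603, 0.0511]
eef_rot: [-1.571, -0.004, 2.902]
wrist_force: [-7.3, 0.6, 0.1]
grip_width: 0.0256
```

Run:
```python
from h import *
s=st(rk2w(-.14,0),RK[2]-np.pi/2,.049)
```

```text
t6.72 tcp [ 0.484  -0.0603  0.0511] a -1.8103 tilt [0.0038 0.0002] rack [-0.1436  0.0002] F rack [-7.2 -1.2] 0.1 w 0.0256 j6 1.52
shift tool [-0.0036  0.0021  0.0002] turn y 0.002
```

Emit:
{"fn": "jog_arm", "kwargs": {"series": [[[-0.002,0,0,0,0,0,0.02],[-0.002,0,0,0,0,0,0.02]]]}}

```text
clock: 6.98
tool_pos: [0.4838, -0.0603, 0.0496]
eef_rot: [-1.57, -0.013, 2.903]
wrist_force: [-5.9, -0.1, 0.6]
grip_width: 0.0256
```

Run:
```python
from h import *
s=st(rk2w(-.14,0),RK[2]-np.pi/2,.049)
```

```text
t6.97 tcp [ 0.4838 -0.0603  0.0496] a -1.8099 tilt [0.0126 0.0006] rack [-0.1438  0.0002] F rack [-5.7 -1.5] 0.6 w 0.0256 j6 1.53
shift tool [-0.0038  0.0005  0.0002] turn y 0.0024
```

Emit:
{"fn": "jog_arm", "kwargs": {"series": [[[-0.002,0,0,0,0,0,0.02],[-0.002,0,0,0,0,0,0.02]]]}}

```text
clock: 7.22
tool_pos: [0.4836, -0.0603, 0.0484]
eef_rot: [-1.57, -0.022, 2.903]
wrist_force: [-8.2, 1.9, 5.8]
grip_width: 0.0259
```

Run:
```python
from h import *
s=st(rk2w(-.14,0),RK[2]-np.pi/2,.049)
```

```text
t7.22 tcp [ 0.4836 -0.0603  0.0484] a -1.8093 tilt [0.0217 0.0011] rack [-1.44e-01  1.00e-04] F rack [-8.4 -0.1] 5.8 w 0.0259 j6 1.53
shift tool [-0.004  -0.0007  0.0001] turn y 0.0029
```

Emit:
{"fn": "jog_arm", "kwargs": {"series": [[[-0.003,-0.0025,0,0,0.003,0.022,0.02],[-0.004,-0.0005,0,0,0,0.008,0.02],[-0.004,-0.0005,0,0,0,0.008,0.02]]]}}

```text
clock: 7.6
tool_pos: [0.4844, -0.0606, 0.048]
eef_rot: [-1.569, -0.005, 2.901]
wrist_force: [-13.6, 2.2, 6.7]
grip_width: 0.0257
```

Run:
```python
from h import *
s=st(rk2w(-.14,0),RK[2]-np.pi/2,.049)
```

```text
t7.60 tcp [ 0.4844 -0.0606  0.048 ] a -1.8115 tilt [0.0047 0.0017] rack [-1.431e-01  1.000e-04] F rack [-13.7  -1.1] 6.7 w 0.0257 j6 1.53
shift tool [-0.0031 -0.001   0.0001] turn y 0.0008
```

Emit:
{"fn": "jog_arm", "kwargs": {"series": [[[-0.0035,-0.004,0,0,0,0.012,0.02],[-0.0045,-0.003,0,0,0,0.008,0.02],[-0.0045,-0.001,0.003,0,0,0.008,0.02]]]}}

```text
clock: 7.98
tool_pos: [0.4857, -0.0633, 0.0509]
eef_rot: [-1.57, 0.002, 2.902]
wrist_force: [-2.7, 4.2, -2.0]
grip_width: 0.0258
```

Run:
```python
from h import *
s=st(rk2w(-.14,0),RK[2]-np.pi/2,.049); print(s["ft_torque"])
```

```text
t7.97 tcp [ 0.4857 -0.0633  0.0509] a -1.8106 tilt [-0.0019  0.0009] rack [-0.1412 -0.0022] F rack [-3.7  3.4] -2.0 w 0.0258 j6 1.52
shift tool [-0.0012  0.0019 -0.0022] turn y 0.0017
[0.87060864 0.59452541 0.31865222]
```

Emit:
{"fn": "jog_arm", "kwargs": {"series": [[[-0.0045,-0.001,-0.003,0,0,0.008,0.02],[-0.0045,-0.001,-0.003,0,0,0.008,0.02]]]}}

```text
clock: 8.22
tool_pos: [0.4886, -0.0601, 0.0498]
eef_rot: [-1.566, 0.003, 2.901]
wrist_force: [-7.0, 1.0, 0.1]
grip_width: 0.0259
```

Run:
```python
from h import *
s=st(rk2w(-.14,0),RK[2]-np.pi/2,.049); print(s["ft_torque"])
```

```text
t8.22 tcp [ 0.4886 -0.0601  0.0498] a -1.8116 tilt [-0.0031  0.0051] rack [-0.1392  0.0015] F rack [-7.  -0.7] 0.1 w 0.0259 j6 1.54
shift tool [0.0008 0.0008 0.0015] turn y 0.0007
[ 0.18191339  1.34337427 -0.08575824]
```

```bash
cat >> h.py <<'E'
def heels():
    W,im=cloud("wrist"); c,sn=np.cos(RK[2]),np.sin(RK[2]); R=np.array([[c,-sn],[sn,c]])
    L=(W[...,:2]-RK[:2])@R; z=W[...,2]
    L=L[(z>.071)&(z<.082)&(abs(L[...,1])<.1)&(L[...,0]>-.07)&(L[...,0]<-.02)]
    # heel circle fits: cost over centres
    prof=[]
    for y in np.arange(-.1,.1,.001):
        r=L[(L[:,1]>=y)&(L[:,1]<y+.001)]
        if len(r)>3: prof.append((y+.0005,np.percentile(r[:,0],5)))
    prof=np.array(prof)
    # local heel tips: fit circle r14 centre by sliding
    out=[]
    for yc in np.arange(-.085,.085,.0005):
        k=abs(prof[:,0]-yc)<.0125
        if k.sum()<20: continue
        e=prof[k,1]+np.sqrt(.014**2-(prof[k,0]-yc)**2)
        out.append((yc,np.median(e),np.abs(e-np.median(e)).mean()))
    out=np.array(out)
    for i in range(1,len(out)-1):
        if out[i,2]<.0012 and out[i,2]<=out[max(0,i-8):i+9,2].min(): print("heel y %.4f xc %.4f err %.4f"%tuple(out[i]))
    return im
E
python3 - <<'E'
from h import *
heels();st()
E
```

```text
heel y -0.0460 xc -0.0438 err 0.0003
heel y 0.0420 xc -0.0438 err 0.0003
t8.28 tcp [ 0.4892 -0.0595  0.0499] a -1.8116 tilt [-0.004  0.004] rack [-0.1388  0.0022] F rack [-8.1 -3.4] -0.4 w 0.0262 j6 1.54
```

Emit:
{"fn": "jog_arm", "kwargs": {"series": [[[-0.003,-0.001,0.004,0,0,0.004,0.02],[-0.005,-0.001,0.002,0,0,0.006,0.02],[-0.005,-0.001,0.002,0,0,0.006,0.02],[-0.005,-0.001,0.002,0,0,0.006,0.02]]]}}

```text
clock: 8.78
tool_pos: [0.5027, -0.0717, 0.0528]
eef_rot: [-1.569, 0.022, 2.902]
wrist_force: [-0.7, 4.5, -2.2]
grip_width: 0.0256
```

Run:
```python
from h import *
s=st(rk2w(-.12,-.007),RK[2]-np.pi/2,.049)
```

```text
t8.78 tcp [ 0.5027 -0.0717  0.0528] a -1.8106 tilt [-0.022   0.0014] rack [-0.1227 -0.0063] F rack [-1.7  4.2] -2.2 w 0.0256 j6 1.51
shift tool [-0.0026  0.0039  0.0007] turn y 0.0017
```

Emit:
{"fn": "jog_arm", "kwargs": {"series": [[[0,0.003,0,0,0,-0.022,0.02],[-0.005,0,0.002,0,0,0,0.02],[-0.005,0,0.002,0,0,0.003,0.02],[-0.005,0,0.002,0,0,0.003,0.02]]]}}

```text
clock: 9.28
tool_pos: [0.5184, -0.0811, 0.0506]
eef_rot: [-1.571, 0.007, 2.902]
wrist_force: [-1.4, 5.0, -1.7]
grip_width: 0.026
```

Run:
```python
from h import *
s=st(rk2w(-.11,-.0095),RK[2]-np.pi/2,.049)
```

```text
t9.28 tcp [ 0.5184 -0.0811  0.0506] a -1.8102 tilt [-0.0072  0.0001] rack [-0.1052 -0.0117] F rack [-2.6  4.5] -1.7 w 0.0260 j6 1.50
shift tool [ 0.0048  0.0015 -0.0022] turn y 0.0021
```

Emit:
{"fn": "jog_arm", "kwargs": {"series": [[[-0.005,0.001,0.002,0,0,-0.006,0.02],[-0.005,0,0.001,0,0,0,0.02],[-0.005,0,0.001,0,0,0.003,0.02],[-0.005,0,0,0,0,0.003,0.02]]]}}

```text
clock: 9.78
tool_pos: [0.538, -0.089, 0.0498]
eef_rot: [-1.573, 0.006, 2.904]
wrist_force: [-1.8, 5.8, 0.3]
grip_width: 0.0254
```

Run:
```python
from h import *
cv2.imwrite("pics/in.png",heels()[:,:,::-1])
s=st(rk2w(-.08,-.014),RK[2]-np.pi/2,.049)
```

```text
heel y -0.0740 xc -0.0411 err 0.0004
heel y -0.0445 xc -0.0391 err 0.0003
heel y 0.0140 xc -0.0424 err 0.0003
heel y 0.0420 xc -0.0434 err 0.0004
t9.82 tcp [ 0.5386 -0.0891  0.0499] a -1.8089 tilt [-0.0069 -0.0021] rack [-0.0837 -0.0146] F rack [-2.6  6.3] -0.5 w 0.0255 j6 1.50
shift tool [-0.0037  0.001  -0.0006] turn y 0.0034
```

View pics/in.png

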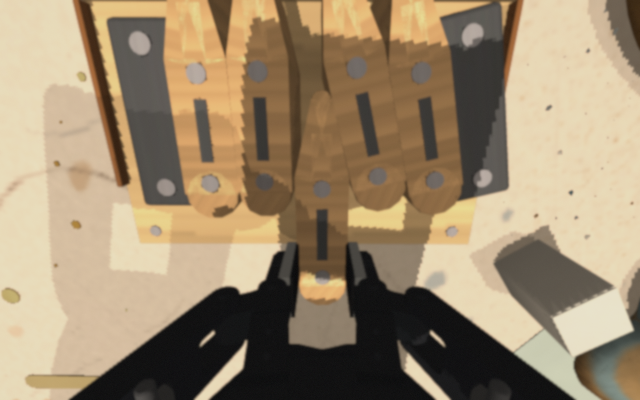

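Emit:
{"fn": "jog_arm", "kwargs": {"series": [[[-0.005,0,0,0,0.003,-0.006,0.02],[-0.005,0,-0.0005,0.002,0,0,0.02],[0,0.002,0,0,0,0,0.02],[0,0.002,0,0,0,0,0.02]]]}}

```text
clock: 10.32
tool_pos: [0.5503, -0.0909, 0.0476]
eef_rot: [-1.571, 0.002, 2.902]
wrist_force: [-5.7, 4.9, 13.5]
grip_width: 0.0263
```

Run:
```python
from h import *
s=st(rk2w(-.08,-.014),RK[2]-np.pi/2,.0475)
```

```text
t10.32 tcp [ 0.5503 -0.0909  0.0476] a -1.8107 tilt [-0.0023 -0.0007] rack [-0.0719 -0.0136] F rack [-6.7  3.4] 13.5 w 0.0263 j6 1.50
shift tool [0.0081 0.0001 0.0004] turn y 0.0016
```

Emit:
{"fn": "jog_arm", "kwargs": {"series": [[[0.005,-0.003,0,0,0,0,0.02],[0,0,0,0,0,0,0.02]]]}}

```text
clock: 10.58
tool_pos: [0.5458, -0.0908, 0.0509]
eef_rot: [-1.57, 0.004, 2.901]
wrist_force: [-1.1, 3.8, -1.4]
grip_width: 0.0255
```

Run:
```python
from h import *
s=st(rk2w(-.077,-.014),RK[2]-np.pi/2,.0475)
```

```text
t10.57 tcp [ 0.5458 -0.0908  0.0509] a -1.8114 tilt [-0.0041  0.0005] rack [-0.0763 -0.0146] F rack [-2.   3.5] -1.4 w 0.0255 j6 1.50
shift tool [ 0.0007  0.0034 -0.0006] turn y 0.0009
```

Emit:
{"fn": "jog_arm", "kwargs": {"series": [[[0,0.0015,0,0,0,-0.004,0.02],[0,0,0,0,0,0,0.05],[0,0,0,0,0,0,0.05],[0.005,0,0,0,0,0,0.05]]]}}

```text
clock: 11.08
tool_pos: [0.5417, -0.0913, 0.0496]
eef_rot: [-1.569, 0.002, 2.9]
wrist_force: [-0.7, 0.1, 0.6]
grip_width: 0.0499
```

Run:
```python
from h import *
s=st(rk2w(-.135,-.014),RK[2]-np.pi/2,.0475)
W,im=cloud("wrist"); heels()
```

```text
t11.07 tcp [ 0.5417 -0.0913  0.0496] a -1.8123 tilt [-0.0022  0.0022] rack [-0.0802 -0.016 ] F rack [-0.7 -0.1] 0.6 w 0.0499 j6 1.50
shift tool [ 0.0548  0.002  -0.002 ] turn y -0.0
heel y -0.0750 xc -0.0410 err 0.0004
heel y -0.0460 xc -0.0398 err 0.0003
heel y 0.0145 xc -0.0423 err 0.0003
heel y 0.0420 xc -0.0433 err 0.0005
```

Emit:
{"fn": "jog_arm", "kwargs": {"series": [[[0.02,0,-0.001,0,0,0,0.05],[0.025,0,0,0,0,0,0.05],[0.02,0.002,0,0,0,0,0.05],[0,0.002,0,0,0,0,0.0],[0,0,0,0,0,0,0.0],[0,0,0,0,0,0,0.0],[0,0,0,0,0,0,0.0]]]}}

```text
clock: 12.05
tool_pos: [0.4789, -0.0752, 0.0463]
eef_rot: [-1.568, 0.005, 2.9]
wrist_force: [-0.5, -0.7, -0.1]
grip_width: -0.0
```

Run:
```python
from h import *
s=st(rk2w(-.120,-.014),RK[2]-np.pi/2,.042)
W,im=cloud("wrist"); heels(); cv2.imwrite("pics/push.png",im[:,:,::-1])
c,sn=np.cos(RK[2]),np.sin(RK[2]); R=np.array([[c,-sn],[sn,c]])
L=(W[...,:2]-RK[:2])@R; z=W[...,2]
k=(z>.071)&(z<.08)&(abs(L[...,1]+.014)<.016)&(L[...,0]>-.13)&(L[...,0]<-.055)
L=L[k]; print("spare heel",np.percentile(L[:,0],1))
for x in np.arange(-.11,-.06,.01):
    r=L[abs(L[:,0]-x)<.004]; print(x.round(3),r[:,1].min().round(4) if len(r) else None,r[:,1].max().round(4) if len(r) else None)
```

```text
t12.05 tcp [ 0.4789 -0.0752  0.0463] a -1.8127 tilt [-0.0054  0.0028] rack [-0.145  -0.0154] F rack [-0.4 -0.8] -0.1 w -0.0000 j6 1.50
shift tool [-0.025   0.0045 -0.0015] turn y -0.0004
heel y -0.0745 xc -0.0418 err 0.0003
heel y -0.0455 xc -0.0405 err 0.0002
heel y 0.0140 xc -0.0432 err 0.0003
heel y 0.0415 xc -0.0443 err 0.0003
spare heel -0.10517661445970006
-0.11 -0.0204 -0.0112
-0.1 -0.0295 -0.0032
-0.09 -0.03 -0.002
-0.08 -0.0299 -0.0018
-0.07 -0.0296 -0.0016
```

View pics/push.png

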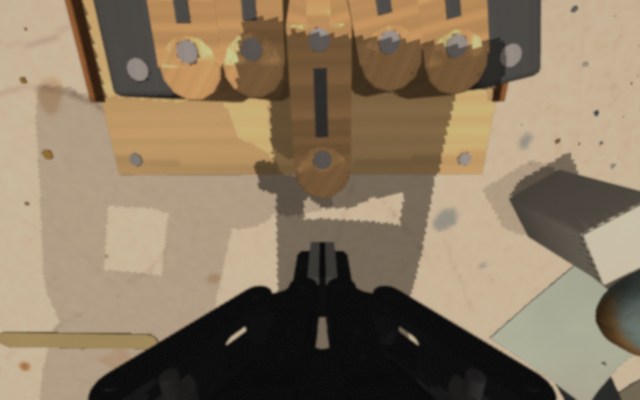

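Emit:
{"fn": "jog_arm", "kwargs": {"series": [[[-0.012,0.004,0,0,0,-0.005,0.0],[-0.012,0,0,0,0,0,0.0],[-0.005,0,0,0,0,0,0.0],[-0.005,0,0,0,0,0.002,0.0],[-0.005,0,0,0,0,0.002,0.0],[-0.005,0,0,0,0,0.002,0.0]]]}}

```text
clock: 12.9
tool_pos: [0.5192, -0.0848, 0.041]
eef_rot: [-1.568, -0.003, 2.9]
wrist_force: [-5.3, 0.3, 3.2]
grip_width: -0.0002
```

```bash
cat >> h.py <<'E'
def spare():
    W,im=cloud("wrist")
    c,sn=np.cos(RK[2]),np.sin(RK[2]); R=np.array([[c,-sn],[sn,c]])
    L=(W[...,:2]-RK[:2])@R; z=W[...,2]
    for n,y0 in(("spare",-.014),("row3",.014),("row2",-.042)):
        k=(z>.06)&(z<.085)&(abs(L[...,1]-y0)<.006)&(L[...,0]>-.13)&(L[...,0]<0)
        q=L[k]; print(n,"heel x",np.percentile(q[:,0],2).round(4),"top z heel..",[np.round(np.percentile(z[k][abs(q[:,0]-q[:,0].min()-d)<.006],60),4) for d in(.012,.03,.045) if (abs(q[:,0]-q[:,0].min()-d)<.006).sum()>5])
E
python3 - <<'E'
from h import *
s=st(rk2w(-.071,-.014),RK[2]-np.pi/2,.042); heels(); spare()
E
```

```text
t12.90 tcp [ 0.5192 -0.0848  0.041 ] a -1.8121 tilt [0.0034 0.0025] rack [-0.1036 -0.0151] F rack [-5.2 -1. ] 3.2 w -0.0002 j6 1.50
shift tool [-0.0326 -0.0011 -0.0011] turn y 0.0002
heel y -0.0770 xc -0.0409 err 0.0005
heel y -0.0480 xc -0.0395 err 0.0003
heel y 0.0140 xc -0.0424 err 0.0003
heel y 0.0420 xc -0.0435 err 0.0004
spare heel x -0.0923 top z heel.. [np.float64(0.0758), np.float64(0.076), np.float64(0.0761)]
row3 heel x -0.0567 top z heel.. [np.float64(0.076), np.float64(0.076), np.float64(0.0761)]
row2 heel x -0.0526 top z heel.. [np.float64(0.0759), np.float64(0.076), np.float64(0.0762)]
```

Emit:
{"fn": "jog_arm", "kwargs": {"series": [[[-0.005,-0.0005,0,0,0,0.003,0.0],[-0.005,-0.0005,0,0,0,0.003,0.0],[-0.005,-0.0005,0,0,0,0.003,0.0],[-0.005,-0.0005,0,0,0,0.003,0.0]]]}}

```text
clock: 13.5
tool_pos: [0.5337, -0.0879, 0.0409]
eef_rot: [-1.569, -0.002, 2.901]
wrist_force: [-5.9, 1.7, 2.3]
grip_width: 0.0003
```

Run:
```python
from h import *
s=st(rk2w(-.071,-.014),RK[2]-np.pi/2,.042); heels(); spare()
```

```text
t13.50 tcp [ 0.5337 -0.0879  0.0409] a -1.8116 tilt [0.002  0.0021] rack [-0.0887 -0.0147] F rack [-6.1  0.2] 2.3 w 0.0003 j6 1.51
shift tool [-0.0177 -0.0012 -0.0007] turn y 0.0007
heel y -0.0810 xc -0.0402 err 0.0005
heel y -0.0525 xc -0.0392 err 0.0003
heel y 0.0145 xc -0.0423 err 0.0003
heel y 0.0420 xc -0.0433 err 0.0003
spare heel x -0.0776 top z heel.. [np.float64(0.0759), np.float64(0.0761), np.float64(0.0761)]
row3 heel x -0.0566 top z heel.. [np.float64(0.076), np.float64(0.076), np.float64(0.0761)]
row2 heel x -0.0504 top z heel.. [np.float64(0.0758), np.float64(0.076), np.float64(0.0761)]
```

Emit:
{"fn": "jog_arm", "kwargs": {"series": [[[-0.005,-0.0005,0,0,0,0.003,0.0],[-0.005,-0.0005,0,0,0,0.003,0.0],[-0.004,-0.0005,0,0,0,0.003,0.0]]]}}

```text
clock: 13.98
tool_pos: [0.5444, -0.0903, 0.0408]
eef_rot: [-1.569, 0.001, 2.901]
wrist_force: [-5.4, 2.1, 1.9]
grip_width: -0.0
```

Run:
```python
from h import *
s=st(rk2w(-.071,-.014),RK[2]-np.pi/2,.042); heels(); spare()
```

```text
t13.97 tcp [ 0.5444 -0.0903  0.0408] a -1.8113 tilt [-0.0008  0.0018] rack [-0.0779 -0.0144] F rack [-5.8  0.8] 1.9 w -0.0000 j6 1.51
shift tool [-0.0069 -0.0012 -0.0004] turn y 0.001
heel y -0.0835 xc -0.0400 err 0.0006
heel y -0.0545 xc -0.0392 err 0.0003
heel y 0.0145 xc -0.0423 err 0.0004
heel y 0.0420 xc -0.0433 err 0.0004
spare heel x -0.067 top z heel.. [np.float64(0.0759), np.float64(0.0761), np.float64(0.0761)]
row3 heel x -0.0565 top z heel.. [np.float64(0.0759), np.float64(0.0759), np.float64(0.0761)]
row2 heel x -0.0489 top z heel.. [np.float64(0.0757), np.float64(0.0758), np.float64(0.0761)]
```

Emit:
{"fn": "jog_arm", "kwargs": {"series": [[[-0.004,-0.0005,0,0,0,0.002,0.0],[-0.004,-0.0005,0,0,0,0.002,0.0]]]}}

```text
clock: 14.32
tool_pos: [0.5512, -0.0918, 0.0411]
eef_rot: [-1.569, 0.003, 2.901]
wrist_force: [-3.8, 0.3, -0.7]
grip_width: -0.0001
```

Run:
```python
from h import *
s=st(rk2w(-.071,-.014),RK[2]-np.pi/2,.042)
```

```text
t14.32 tcp [ 0.5512 -0.0918  0.0411] a -1.8112 tilt [-0.0032  0.0017] rack [-0.0708 -0.0143] F rack [-3.7 -0.6] -0.7 w -0.0001 j6 1.51
shift tool [ 0.0002 -0.0009 -0.0003] turn y 0.0011
```

Emit:
{"fn": "jog_arm", "kwargs": {"series": [[[-0.004,-0.0005,0,0,0,0.002,0.0]]]}}

```text
clock: 14.45
tool_pos: [0.5525, -0.0921, 0.0408]
eef_rot: [-1.569, -0.001, 2.901]
wrist_force: [-17.6, 2.1, 7.1]
grip_width: -0.0001
```

Run:
```python
from h import *
s=st(rk2w(-.071,-.014),RK[2]-np.pi/2,.042);spare()
```

```text
t14.45 tcp [ 0.5525 -0.0921  0.0408] a -1.8110 tilt [0.0011 0.0017] rack [-0.0696 -0.0142] F rack [-17.6  -2.2] 7.1 w -0.0001 j6 1.51
shift tool [ 0.0014 -0.0012 -0.0002] turn y 0.0013
spare heel x -0.059 top z heel.. [np.float64(0.0759), np.float64(0.076), np.float64(0.0761)]
row3 heel x -0.0566 top z heel.. [np.float64(0.0761), np.float64(0.076), np.float64(0.0762)]
row2 heel x -0.0485 top z heel.. [np.float64(0.0757), np.float64(0.0758), np.float64(0.076)]
```

Emit:
{"fn": "jog_arm", "kwargs": {"series": [[[0.025,0,0,0,0,0,0.0],[0,-0.06,0,0,0,0,0.0],[0,-0.06,0,0,0,0,0.0],[-0.04,-0.04,0,0,0,0,0.0],[-0.05,0,0,0,0,0,0.0],[0,0,0,0,0,0,0.0]]]}}

```text
clock: 15.25
tool_pos: [0.6228, -0.1095, 0.2086]
eef_rot: [-1.569, 0.015, 2.901]
wrist_force: [-0.5, 0.2, 0.3]
grip_width: -0.0002
```

Run:
```python
from h import *
s=st()
W,im=cloud("wrist"); c,sn=np.cos(RK[2]),np.sin(RK[2]); R=np.array([[c,-sn],[sn,c]])
L=(W[...,:2]-RK[:2])@R; z=W[...,2]; v=np.isfinite(z)&(z<.1)
res=.0005; H=np.full((400,640),-1.);I=np.zeros((400,640,3),np.uint8)
i=((L[...,0]+.115)/res); j=((L[...,1]+.16)/res); k=v&(i>=0)&(i<400)&(j>=0)&(j<640)
o=np.argsort(z[k]); H[i[k].astype(int)[o],j[k].astype(int)[o]]=z[k][o]; I[i[k].astype(int)[o],j[k].astype(int)[o]]=im[k][o][:,::-1]
I=cv2.dilate(I,np.ones((3,3)))
cv2.imwrite("pics/rackv.png",I[::-1,::-1])
for x in(-.05,-.03,0,.03):
    r=[]
    for y in np.arange(-.145,.145,.004):
        q=z[k&(abs(L[...,0]-x)<.003)&(abs(L[...,1]-y)<.002)]; r.append((round(y*1000),round(float(np.median(q))*1000)) if len(q) else (round(y*1000),None))
    print("x",x,r[:20])
```

```text
t15.25 tcp [ 0.6228 -0.1095  0.2086] a -1.8116 tilt [-0.0154  0.0021] rack [ 0.0029 -0.0143] F rack [-0.6  0.1] 0.3 w -0.0002 j6 1.51
x -0.05 [(-145, None), (-141, None), (-137, None), (-133, None), (-129, None), (-125, 63), (-121, 63), (-117, 63), (-113, 63), (-109, 64), (-105, 64), (-101, 63), (-97, 76), (-93, 75), (-89, 76), (-85, 76), (-81, 76), (-77, 76), (-73, 75), (-69, 75)]
x -0.03 [(-145, -1), (-141, None), (-137, None), (-133, None), (-129, 62), (-125, 63), (-121, 64), (-117, 64), (-113, 64), (-109, 64), (-105, 64), (-101, 64), (-97, 75), (-93, 76), (-89, 76), (-85, 76), (-81, 76), (-77, 76), (-73, 75), (-69, 76)]
x 0 [(-145, 0), (-141, 0), (-137, 16), (-133, 16), (-129, None), (-125, None), (-121, 63), (-117, 64), (-113, 64), (-109, 64), (-105, 64), (-101, 64), (-97, 64), (-93, 64), (-89, 75), (-85, 75), (-81, 76), (-77, 76), (-73, 76), (-69, 76)]
x 0.03 [(-145, -1), (-141, 1), (-137, 15), (-133, 10), (-129, 6), (-125, None), (-121, None), (-117, None), (-113, 63), (-109, 64), (-105, 64), (-101, 65), (-97, 64), (-93, 64), (-89, 64), (-85, 63), (-81, 63), (-77, 76), (-73, 76), (-69, 76)]
```

View pics/rackv.png

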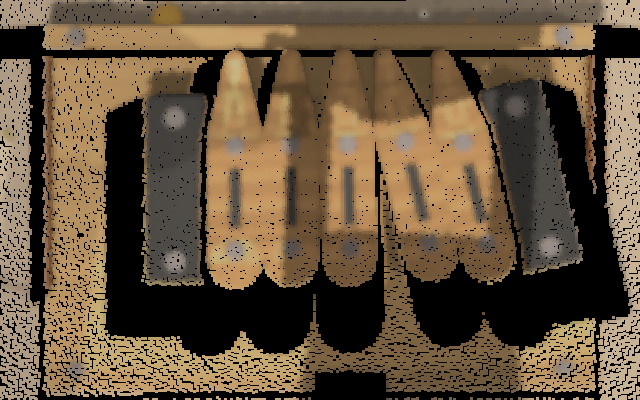

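Emit:
{"fn": "jog_arm", "kwargs": {"series": [[[0,0,0,0,-0.175,0.015,0.0],[0,0,0,0,-0.175,0,0.0],[0,0,0,0,-0.175,0,0.0],[0,0,0,0,-0.175,0,0.0],[0,0,0,0,-0.175,0,0.0],[0,0,0,0,-0.175,0,0.0],[0,0,0,0,-0.175,0,0.0],[0,0,0,0,-0.175,0,0.0]]]}}

```text
clock: 16.3
tool_pos: [0.6201, -0.1081, 0.2148]
eef_rot: [-1.526, 0.005, -1.936]
wrist_force: [-0.2, -0.4, -0.7]
grip_width: 0.0003
```

Emit:
{"fn": "jog_arm", "kwargs": {"series": [[[0.05,0,-0.01,0,-0.175,0,0.0],[0.05,0,-0.01,0,0,0,0.0],[0.04,0,-0.01,0,0,0,0.0]]]}}

```text
clock: 16.68
tool_pos: [0.556, -0.2355, 0.2156]
eef_rot: [-1.52, -0.005, -1.746]
wrist_force: [0.0, -0.3, -0.1]
grip_width: -0.0001
```

Run:
```python
from h import *
s=st(rk2w(-.03,-.158),RK[2],.038)
```

```text
t16.68 tcp [ 0.556  -0.2355  0.2156] a -0.1754 tilt [0.0047 0.0512] rack [-0.0318 -0.1527] F rack [ 0.1 -0.3] -0.1 w -0.0001 j6 -0.37
shift tool [ 0.0046  0.1775 -0.0076] turn y 0.0661
```

Emit:
{"fn": "jog_arm", "kwargs": {"series": [[[0.006,0.03,0,-0.051,0.066,0,0.0],[0,0.05,0,0,0,0,0.0],[0,0.05,0,0,0,0,0.0],[0,0,0,0,0,0,0.0]]]}}

```text
clock: 17.18
tool_pos: [0.5553, -0.2468, 0.0877]
eef_rot: [-1.561, -0.007, -1.82]
wrist_force: [-0.5, 0.4, 1.0]
grip_width: 0.0002
```

Run:
```python
from h import *
s=st(rk2w(-.03,-.158),RK[2],.038)
```

```text
t17.18 tcp [ 0.5553 -0.2468  0.0877] a -0.2495 tilt [0.0068 0.0097] rack [-0.0298 -0.1638] F rack [-0.6  0.2] 1.0 w 0.0002 j6 -0.29
shift tool [-0.0062  0.0497 -0.0007] turn y -0.008
```

Emit:
{"fn": "jog_arm", "kwargs": {"series": [[[0,0.025,0,-0.01,-0.008,0.007,0.0],[0,0.024,0,0,0,0,0.0],[-0.01,0.001,0,0,0,0,0.0],[-0.01,0,0,0,0,0,0.0],[-0.004,0,0,0,0,0,0.0],[-0.004,0,0,0,0,0,0.0]]]}}

```text
clock: 17.92
tool_pos: [0.5705, -0.2213, 0.0523]
eef_rot: [-1.551, -0.005, -1.811]
wrist_force: [-1.2, 0.2, 0.0]
grip_width: 0.0002
```

Run:
```python
from h import *
s=st(rk2w(-.03,-.127),RK[2],.038); heels()
```

```text
t17.93 tcp [ 0.5705 -0.2213  0.0523] a -0.2397 tilt [0.0054 0.02  ] rack [-0.0211 -0.1354] F rack [-1.2 -0.1] 0.0 w 0.0002 j6 -0.26
shift tool [-0.0085  0.0141 -0.0091] turn y 0.0018
heel y -0.0560 xc -0.0402 err 0.0002
```

Emit:
{"fn": "jog_arm", "kwargs": {"series": [[[0.002,0.012,-0.009,-0.02,0,0.005,0.0],[0,0.003,0,0,0,0,0.0],[-0.004,0,0,-0.005,0,0,0.0],[-0.004,0,0,-0.005,0,0,0.0]]]}}

```text
clock: 18.48
tool_pos: [0.5661, -0.2176, 0.0424]
eef_rot: [-1.574, -0.005, -1.811]
wrist_force: [-0.2, -1.9, 3.2]
grip_width: -0.0001
```

Run:
```python
from h import *
s=st(rk2w(-.03,-.127),RK[2],.038); heels()
```

```text
t18.48 tcp [ 0.5661 -0.2176  0.0424] a -0.2403 tilt [ 0.0046 -0.0034] rack [-0.0263 -0.1329] F rack [ 0.3 -1.9] 3.2 w -0.0001 j6 -0.25
shift tool [-0.0059  0.0044 -0.0037] turn y 0.0012
heel y -0.0560 xc -0.0402 err 0.0002
```

Contact starting. Keep pushing left in small steps.

Emit:
{"fn": "jog_arm", "kwargs": {"series": [[[-0.004,0,-0.001,0,0,0,0.0],[-0.004,0,-0.001,0,0,0,0.0],[-0.004,0,0,0,0,0,0.0],[-0.004,0,0,0,0,0,0.0]]]}}

```text
clock: 19.02
tool_pos: [0.5679, -0.2029, 0.0424]
eef_rot: [-1.574, -0.006, -1.812]
wrist_force: [-0.9, -1.8, 5.3]
grip_width: -0.0002
```

Run:
```python
from h import *
s=st(rk2w(-.03,-.127),RK[2],.038); heels()
```

```text
t19.02 tcp [ 0.5679 -0.2029  0.0424] a -0.2416 tilt [ 0.0063 -0.0028] rack [-0.028  -0.1181] F rack [-0.5 -2. ] 5.3 w -0.0002 j6 -0.22
shift tool [ 0.0089  0.0045 -0.0019] turn y -0.0001
heel y -0.0845 xc -0.0406 err 0.0004
heel y -0.0560 xc -0.0402 err 0.0002
heel y -0.0160 xc -0.0427 err 0.0002
```

```bash
cat >> h.py <<'E'
def prof(xs=(-.05,-.04,-.02,0,.02,.04),y0=-.15,y1=.02,n="wrist"):
    W,im=cloud(n); c,sn=np.cos(RK[2]),np.sin(RK[2]); R=np.array([[c,-sn],[sn,c]])
    L=(W[...,:2]-RK[:2])@R; z=W[...,2]
    for x in xs:
        r=[]
        for y in np.arange(y0,y1,.004):
            q=z[(abs(L[...,0]-x)<.003)&(abs(L[...,1]-y)<.002)]; q=q[np.isfinite(q)]
            r.append("%d:%s"%(round(y*1000),round(float(np.median(q))*1000) if len(q) else "-"))
        print("x",x," ".join(r))
E
python3 - <<'E'
from h import *
prof((-.05,-.03,0,.03)); print("scene"); prof((-.05,-.03,0),n="scene")
E
```

```text
x -0.05 -150:- -146:- -142:- -138:- -134:- -130:62 -126:121 -122:120 -118:120 -114:119 -110:119 -106:146 -102:63 -98:75 -94:76 -90:76 -86:76 -82:76 -78:76 -74:74 -70:75 -66:76 -62:76 -58:76 -54:76 -50:76 -46:76 -42:6 -38:6 -34:5 -30:6 -26:76 -22:76 -18:76 -14:76 -10:76 -6:76 -2:75 2:74 6:75 10:- 14:- 18:-
x -0.03 -150:- -146:- -142:- -138:- -134:- -130:105 -126:113 -122:103 -118:102 -114:102 -110:125 -106:142 -102:132 -98:76 -94:75 -90:76 -86:76 -82:76 -78:76 -74:76 -70:76 -66:76 -62:76 -58:76 -54:76 -50:76 -46:76 -42:76 -38:58 -34:6 -30:52 -26:76 -22:76 -18:76 -14:76 -10:76 -6:76 -2:76 2:76 6:75 10:- 14:- 18:-
x 0 -150:- -146:- -142:- -138:- -134:- -130:123 -126:124 -122:120 -118:119 -114:64 -110:127 -106:122 -102:64 -98:64 -94:64 -90:76 -86:76 -82:76 -78:76 -74:76 -70:76 -66:76 -62:76 -58:76 -54:76 -50:76 -46:76 -42:76 -38:76 -34:76 -30:43 -26:76 -22:76 -18:76 -14:76 -10:76 -6:76 -2:76 2:76 6:76 10:- 14:- 18:-
x 0.03 -150:- -146:- -142:- -138:- -134:- -130:- -126:- -122:- -118:- -114:63 -110:63 -106:150 -102:65 -98:65 -94:64 -90:64 -86:64 -82:75 -78:76 -74:76 -70:76 -66:76 -62:76 -
[... 384 characters left out ...]
3 -18:49 -14:76 -10:76 -6:76 -2:39 2:41 6:41 10:72 14:75 18:74
x -0.03 -150:239 -146:0 -142:-2 -138:5 -134:132 -130:81 -126:71 -122:93 -118:440 -114:- -110:438 -106:439 -102:439 -98:68 -94:256 -90:438 -86:437 -82:437 -78:437 -74:443 -70:447 -66:448 -62:456 -58:456 -54:457 -50:- -46:- -42:- -38:- -34:- -30:67 -26:64 -22:75 -18:74 -14:75 -10:77 -6:74 -2:76 2:75 6:76 10:75 14:75 18:74
x 0 -150:-1 -146:234 -142:255 -138:5 -134:16 -130:124 -126:110 -122:34 -118:61 -114:63 -110:433 -106:62 -102:432 -98:433 -94:433 -90:435 -86:435 -82:435 -78:437 -74:440 -70:440 -66:440 -62:441 -58:- -54:72 -50:- -46:75 -42:77 -38:- -34:- -30:- -26:- -22:- -18:76 -14:75 -10:74 -6:75 -2:74 2:75 6:75 10:76 14:75 18:-
```

Run:
```python
from h import *
a=cloud("wrist")[1]; b=cloud("side")[1]; b=cv2.resize(b[120:220,260:420],(640,400),interpolation=cv2.INTER_CUBIC)
cv2.imwrite("pics/q.png",cv2.resize(np.vstack([a,b]),(480,600))[:,:,::-1])
```

```text
(no output)
```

View pics/q.png

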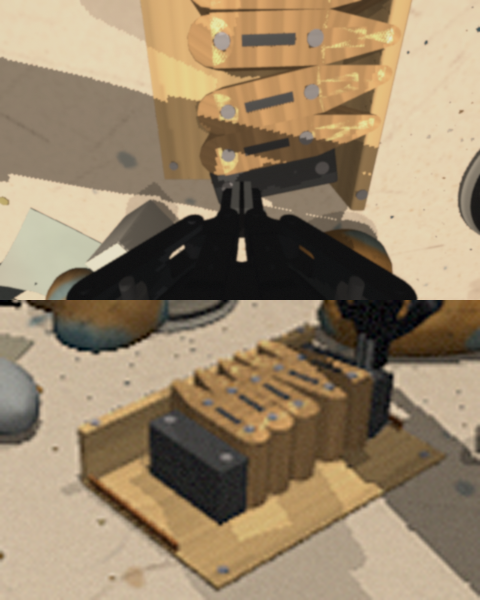

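Run:
```python
from h import *
s=st(); W,im=cloud("wrist"); c,sn=np.cos(RK[2]),np.sin(RK[2]); R=np.array([[c,-sn],[sn,c]])
M=Ro.from_euler("xyz",s["eef_rot"]).as_matrix(); T=(W-s["tool_pos"])@M
L=(W[...,:2]-RK[:2])@R; z=W[...,2]
k=(z>.060)&(z<.067)&(L[...,1]<-.085)&(L[...,1]>-.14)&(L[...,0]>-.07)&(L[...,0]<.055)
q=L[k]; print(len(q)); 
for x in np.arange(-.06,.055,.008):
    r=q[abs(q[:,0]-x)<.004]
    if len(r): print("x %.3f"%x,r[:,1].min().round(4),r[:,1].max().round(4),len(r))
# fingers
k=(abs(T[...,2])<.03)&(abs(T[...,0])<.03)&(T[...,1]>-.08)
q=T[k]; Z=z[k]
for h in np.arange(.03,.13,.006):
    r=q[abs(Z-h)<.003]
    if len(r): print("z %.3f"%h,len(r),"toolx",r[:,0].min().round(3),r[:,0].max().round(3),"toolz",r[:,2].min().round(3),r[:,2].max().round(3))
```

```text
t19.27 tcp [ 0.568  -0.2024  0.0424] a -0.2414 tilt [ 0.0056 -0.0029] rack [-0.0281 -0.1176] F rack [-0.7 -1.5] 4.8 w 0.0003 j6 -0.22
5399
x -0.052 -0.124 -0.1028 141
x -0.044 -0.131 -0.1039 393
x -0.036 -0.1151 -0.1028 201
x -0.028 -0.1097 -0.1009 177
x -0.020 -0.1154 -0.0984 295
x -0.012 -0.1235 -0.097 499
x -0.004 -0.1232 -0.0953 562
x 0.004 -0.1212 -0.0934 568
x 0.012 -0.1192 -0.0907 577
x 0.020 -0.1168 -0.0895 584
x 0.028 -0.1149 -0.0865 616
x 0.036 -0.1137 -0.0851 601
x 0.044 -0.1106 -0.0861 185
z 0.060 353 toolx -0.022 0.013 toolz -0.025 0.03
z 0.066 2088 toolx -0.023 0.013 toolz -0.024 0.03
z 0.072 401 toolx -0.03 -0.005 toolz -0.028 0.029
z 0.078 1525 toolx -0.03 -0.005 toolz -0.028 0.03
z 0.084 325 toolx -0.011 -0.005 toolz -0.014 0.013
z 0.090 371 toolx -0.011 -0.005 toolz -0.014 0.013
z 0.096 308 toolx -0.011 -0.005 toolz -0.014 0.013
z 0.102 574 toolx -0.012 0.013 toolz -0.018 0.016
z 0.108 930 toolx -0.013 0.013 toolz -0.03 0.03
z 0.114 1632 toolx -0.014 0.014 toolz -0.03 0.03
z 0.120 2747 toolx -0.013 0.012 toolz -0.03 0.03
```

Emit:
{"fn": "jog_arm", "kwargs": {"series": [[[0,-0.03,0,0,0,0,0.0],[0.025,0,0,0,0,0,0.0],[0.025,0,0,0,0,0,0.0],[0,0,0,0,0,0,0.0]]]}}

```text
clock: 19.82
tool_pos: [0.5522, -0.2469, 0.0681]
eef_rot: [-1.584, -0.0, -1.81]
wrist_force: [-0.1, -0.2, -0.2]
grip_width: -0.0002
```

Run:
```python
from h import *
for n in("wrist","side","scene"):
    s=manip.read_state(); W,im=cloud(n); M=Ro.from_euler("xyz",s["eef_rot"]).as_matrix(); T=(W-s["tool_pos"])@M
    k=(abs(T[...,2])<.014)&(abs(T[...,0])<.014)&(T[...,1]>-.09)&(T[...,1]<.03)
    print(n,[("%.3f"%y,int((k&(abs(T[...,1]-y)<.002)).sum())) for y in np.arange(-.06,.032,.004)])
st(rk2w(-.035,-.16),RK[2],.038)
```

```text
wrist [('-0.060', 452), ('-0.056', 179), ('-0.052', 253), ('-0.048', 249), ('-0.044', 222), ('-0.040', 212), ('-0.036', 214), ('-0.032', 171), ('-0.028', 114), ('-0.024', 23), ('-0.020', 0), ('-0.016', 0), ('-0.012', 0), ('-0.008', 0), ('-0.004', 0), ('0.000', 0), ('0.004', 0), ('0.008', 0), ('0.012', 0), ('0.016', 0), ('0.020', 0), ('0.024', 0), ('0.028', 0)]
side [('-0.060', 6), ('-0.056', 12), ('-0.052', 13), ('-0.048', 18), ('-0.044', 11), ('-0.040', 13), ('-0.036', 12), ('-0.032', 12), ('-0.028', 10), ('-0.024', 5), ('-0.020', 3), ('-0.016', 0), ('-0.012', 0), ('-0.008', 0), ('-0.004', 0), ('0.000', 0), ('0.004', 0), ('0.008', 0), ('0.012', 0), ('0.016', 0), ('0.020', 0), ('0.024', 0), ('0.028', 0)]
scene [('-0.060', 13), ('-0.056', 14), ('-0.052', 14), ('-0.048', 18), ('-0.044', 26), ('-0.040', 18), ('-0.036', 20), ('-0.032', 24), ('-0.028', 10), ('-0.024', 7), ('-0.020', 1), ('-0.016', 0), ('-0.012', 0), ('-0.008', 0), ('-0.004', 0), ('0.000', 0), ('0.004', 0), ('0.008', 0), ('0.012', 0), ('0.016', 0), ('0.020', 0), ('0.024', 0), ('0.028', 0)]
t19.98 tcp [ 0.5525 -0.2453  0.0679] a -0.2377 tilt [-0.0002 -0.0137] rack [-0.0329 -0.163 ] F rack [-0.7  0.3] 0.9 w 0.0001 j6 -0.31
shift tool [-0.003   0.03   -0.0017] turn y 0.0038
```

Emit:
{"fn": "jog_arm", "kwargs": {"series": [[[0,0.025,0,0.013,0.004,0,0.0],[0,0.025,0,0,0,0,0.0],[0,0.008,0,0,0,0,0.0],[0,0,0,0,0,0,0.0]]]}}

```text
clock: 20.48
tool_pos: [0.5528, -0.2412, 0.0082]
eef_rot: [-1.572, 0.002, -1.809]
wrist_force: [0.2, 0.5, -0.6]
grip_width: 0.0002
```

Run:
```python
from h import *
st(rk2w(-.035,-.15),RK[2],.008)
```

```text
t20.48 tcp [ 0.5528 -0.2412  0.0082] a -0.2385 tilt [-0.0018 -0.0015] rack [-0.0335 -0.159 ] F rack [0.  0.6] -0.6 w 0.0002 j6 -0.31
shift tool [-0.009   0.0002 -0.0014] turn y 0.003
```

Emit:
{"fn": "jog_arm", "kwargs": {"series": [[[-0.012,0,0,0,0,0,0.0],[-0.006,0,0,0,0,0,0.0],[-0.004,0,0,0,0,0,0.0],[-0.004,0,0,0,0,0,0.0]]]}}

```text
clock: 20.98
tool_pos: [0.5607, -0.2159, 0.011]
eef_rot: [-1.569, -0.001, -1.808]
wrist_force: [-1.9, -3.8, -0.7]
grip_width: 0.0003
```

Run:
```python
from h import *
st(rk2w(-.035,-.127),RK[2],.008); heels()
```

```text
t20.98 tcp [ 0.5607 -0.2159  0.011 ] a -0.2377 tilt [0.0011 0.002 ] rack [-0.0319 -0.1324] F rack [-1.  -4.1] -0.7 w 0.0003 j6 -0.26
shift tool [-0.0055  0.003  -0.0031] turn y 0.0038
heel y -0.0765 xc -0.0420 err 0.0002
heel y -0.0490 xc -0.0422 err 0.0002
```

Emit:
{"fn": "jog_arm", "kwargs": {"series": [[[-0.004,0.001,0,0,0,0,0.0],[-0.004,0.001,0,0,0,0,0.0]]]}}

```text
clock: 21.28
tool_pos: [0.5629, -0.2095, 0.01]
eef_rot: [-1.568, -0.004, -1.808]
wrist_force: [-9.4, -14.8, 6.1]
grip_width: 0.0001
```

Run:
```python
from h import *
st(rk2w(-.035,-.127),RK[2],.008); heels()
```

```text
t21.27 tcp [ 0.5629 -0.2095  0.01  ] a -0.2376 tilt [0.004  0.0031] rack [-0.0314 -0.1257] F rack [ -5.6 -16.7] 6.1 w 0.0001 j6 -0.25
shift tool [ 0.0012  0.002  -0.0036] turn y 0.0039
heel y -0.0695 xc -0.0426 err 0.0002
heel y -0.0420 xc -0.0430 err 0.0002
```

Emit:
{"fn": "jog_arm", "kwargs": {"series": [[[-0.004,0.001,0,0,0,0,0.0]]]}}

```text
clock: 21.45
tool_pos: [0.5629, -0.2097, 0.01]
eef_rot: [-1.568, -0.011, -1.808]
wrist_force: [-13.1, -21.6, 8.8]
grip_width: -0.0
```

Run:
```python
from h import *
st(rk2w(-.035,-.127),RK[2],.008); heels()
```

```text
t21.45 tcp [ 0.5629 -0.2097  0.01  ] a -0.2370 tilt [0.011 0.003] rack [-0.0313 -0.126 ] F rack [ -7.6 -24.1] 8.8 w -0.0000 j6 -0.24
shift tool [ 0.001   0.002  -0.0037] turn y 0.0045
heel y -0.0695 xc -0.0428 err 0.0002
heel y -0.0415 xc -0.0431 err 0.0002
```

Emit:
{"fn": "jog_arm", "kwargs": {"series": [[[0.006,0,0,0,0,0,0.0],[0.025,0,0,0,0,0,0.0],[0,-0.06,0,0,0,-0.01,0.0],[0,-0.06,0,0,0,0,0.0],[-0.03,-0.05,0.02,0,0,0,0.0],[-0.06,-0.02,0.01,0,0,0,0.0],[-0.05,0,0,0,0,0,0.0],[0,0,0,0,0,0,0.0]]]}}

```text
clock: 22.5
tool_pos: [0.6204, -0.1015, 0.2018]
eef_rot: [-1.568, -0.008, -1.811]
wrist_force: [-0.4, -0.1, 0.1]
grip_width: 0.0002
```

Run:
```python
from h import *
s=st()
W,im=cloud("wrist"); c,sn=np.cos(RK[2]),np.sin(RK[2]); R=np.array([[c,-sn],[sn,c]])
L=(W[...,:2]-RK[:2])@R; z=W[...,2]; v=np.isfinite(z)&(z<.1)
res=.0005; I=np.zeros((400,640,3),np.uint8)
i=((L[...,0]+.115)/res); j=((L[...,1]+.16)/res); k=v&(i>=0)&(i<400)&(j>=0)&(j<640)
o=np.argsort(z[k]); I[i[k].astype(int)[o],j[k].astype(int)[o]]=im[k][o][:,::-1]
cv2.imwrite("pics/rackv2.png",cv2.dilate(I,np.ones((3,3)))[::-1,::-1])
t=L[(z>.0715)&(z<.081)&(abs(L[...,0])<.075)&(abs(L[...,1])<.1)]
for off,n in((-.070,"r1"),(-.042,"r2"),(-.014,"spare"),(.014,"r3"),(.042,"r4")):
    # flank centre from front & rear, heel tip & nose tip
    b=t[abs(t[:,1]-off)<.004]; print(n,"x tips",b[:,0].min().round(4),b[:,0].max().round(4))
print(len(t),fit(t,[-.056,-.028,0,.028,.056],(0,-.014,0)))
for x in (-.058,-.055,-.052,.03,.04,.05,.056):
    ys=np.unique(np.round(t[abs(t[:,0]-x)<.0015][:,1]*1000)).astype(int); print(x,"runs",[(int(r[0]),int(r[-1])) for r in np.split(ys,np.where(np.diff(ys)>1)[0]+1)] if len(ys) else None)
```

```text
t22.50 tcp [ 0.6204 -0.1015  0.2018] a -0.2405 tilt [0.0081 0.0025] rack [-0.0014 -0.0071] F rack [-0.4 -0.2] 0.1 w 0.0002 j6 -0.04
r1 x tips -0.0592 0.0597
r2 x tips -0.0585 0.0592
spare x tips -0.059 0.0594
r3 x tips -0.0586 0.0596
r4 x tips -0.06 0.0586
11416 (array([ 0.   , -0.014,  0.   ]), np.float64(0.11779388429883378))
-0.058 runs [(-75, -68), (-66, -65), (-63, -63), (-47, -44), (-42, -37), (-35, -34), (-20, -17), (-15, -8), (9, 10), (12, 21), (34, 34), (36, 51)]
-0.055 runs [(-79, -59), (-51, -31), (-23, -13), (-11, -3), (4, 25), (31, 53)]
-0.052 runs [(-81, -77), (-75, -64), (-62, -57), (-54, -54), (-52, -50), (-48, -43), (-41, -29), (-26, -1), (3, 26), (30, 55)]
0.03 runs [(-81, -75), (-73, -70), (-68, -58), (-52, -30), (-25, -2), (2, 2), (4, 26), (31, 54)]
0.04 runs [(-78, -78), (-76, -63), (-61, -61), (-50, -33), (-22, -5), (6, 11), (13, 23), (34, 51)]
0.05 runs [(-75, -63), (-47, -35), (-20, -7), (8, 21), (36, 49)]
0.056 runs [(-74, -65), (-46, -43), (-41, -36), (-19, -19), (-17, -9), (9, 11), (13, 19), (38, 47)]
```

View pics/rackv2.png

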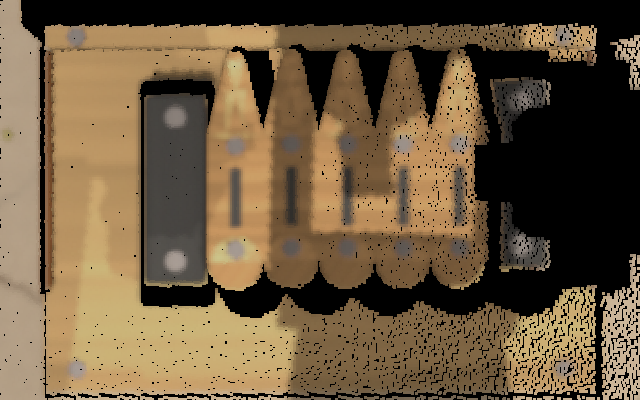

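```bash
python3 -c "
from plant import manip; print(manip.finish_job())"
```

```text
the job is handed in; nothing more can be done
None
```

The loose block is home in the middle of the row and I have handed the job in at about 22.5 s; no verdict was reported. I worked its nose into the seam, felt that the right half gave way and the left end was screwed down, and pushed the heel until the nose met the stop. The right pair had fanned out at the heels, so I squared it up by pushing the right end block from outside.

**Last checks, wrist camera from above with the robot clear:**
- The five blocks stand parallel, about 28 mm apart, at rack y about -70, -41, -13.5, +14.5 and +42 mm.
- All noses are at the stop, with heel and nose tips within about 1.5 mm of home. The left pair is within about 1 mm of where it started.
- The tops read level at about 76 mm up to the last heel push. I did not take separate lean readings after the final squaring push.
- I did not re-measure the tape roll, carton or marker. The arm was never planned near them.

**What disagreed or went less than cleanly:**
- **Fingertip position:** with the gripper shut, all three cameras showed the tips about 22 mm behind the reported TCP, not 11 mm ahead as stated. My first try on the end block therefore slid over its top with about 5 N. I then lowered the tool and repeated it.
- **Forces:** the tool force reached about 18 N at the stop and about 24 N on the end block in the last closing step, which was more than intended. Forces directly on the loose block are not reported.
- **Row parting:** I inferred that the row2–row3 distance passed 38 mm from heel positions; I did not measure it directly.

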